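# Put the carburettor by in stack-nest totes

## Task

Put the stripped carburettor by for the day: stand it flat on its underside on the floor of the tote on the sloping stand, in either half. Then put the empty second tote on top, turned end for end to the lower one so that its four feet sit in the shallow rim pockets and it stands on the lower tote instead of nesting down onto the carburettor. Leave the lower tote seated on its stand, and everything else on the bench where it is.

Things in the scene. Friction and masses are not known exactly. Their poses are not given: they have to be found in the camera images.
- stand: Fixed sloping bench stand, grey sheet on a dark tube frame. Origin on the bench under the middle of its deck, -x its low front. Deck 138 mm up the slope x 206 mm wide at 25 degrees (0.436 rad), low edge towards the robot; its upper face is 47 mm over the origin at the middle. A 14 mm lip on the low edge and 10 mm ears at the sides hold the tote.
- deck (a point): Middle of the upper face of the stand's deck; z is the deck's normal (25 degrees off vertical, leaning to the robot), y runs across the stand.
- lower_tote: Loose empty stack-nest tote of grey plastic, 260 g, sitting on the sloping deck, long side across it, so leaning 25 degrees towards the robot. 208 (x) x 138 (y) x 62 mm (z) over its rim; 2.4 mm walls flare upward from a base 184 x 104 mm outside, floor 3 mm. Origin: centre of the base's underside; x along its length to the end with the card, z up out of it.
- lower_tote_grip (a point): On the lower tote's moulded grip, at x = y = 0, z = 40 mm. The grip stands in the middle of the floor: a plain rib with upright sides, 20 mm thick in x, 72 mm long in y, top at z = 46 mm, on a root 29 (x) x 80 mm (y) that ends at z = 21 mm. Fingers can reach down to z = 22 mm beside the rib.
- lower_tote_half (a point): Middle of the floor of the lower tote's card-end half: x = 53, y = 0, z = 3 mm; the other half is its mirror at x = -53. The grip divides the floor into these halves; each is free from |x| = 15 to 90 mm at the floor (91 mm at z = 12) and |y| under 49 mm.
- lower_tote_pocket (a point): Floor of one of the lower tote's four shallow rim pockets: x = -66, y = 61, z = 55 mm; the others at x = -66 and x = +34, on both long rims (y = +-61). Each is 21 mm wide in x, 7 mm deep, closed outside by a flared lip (inner face |y| = 65.5 to 68 mm). A tote turned end for end puts its feet here and stands with its origin 55 mm above the lower's along z, 2.5 mm play each way.
- lower_tote_slot (a point): Mouth of one of the lower tote's four deep rim slots: x = +66, y = 61, z = 62 mm; the others at x = +66 and x = -34, on both long rims. 21 mm wide in x, open down to z = 28 mm. A tote put on the same way round slides its feet down the slots and nests, its origin only some 30 mm above the lower's.
- lower_tote_card_end (a point): Rim at the card end of the lower tote: x = 104, y = 0, z = 62 mm. A white card in a holder is on the outside of that end wall.
- upper_tote: The second tote, exactly like the lower one in shape, size, grip and frame (origin at the centre of the base's underside, x to its card end), empty, level on the bench in front of the stand, to its left; 210 to 340 g.
- upper_tote_grip (a point): On the upper tote's grip rib, x = y = 0, z = 40 mm: 20 mm thick in the tote's x, 72 mm long in y, upright sides from z = 21 to 46 mm; the tote balances here.
- upper_tote_foot (a point): Underside of one of the upper tote's four feet: x = +66, y = 58, z = 0. Feet stick out at x = +66 and x = -34 at the bottom of both long walls: half-round underneath, 16 mm wide in x, 16 mm high, lowest line level with the base, reaching out to |y| = 63 mm.
- upper_tote_card_end (a point): Rim at the card end (+x) of the upper tote: x = 104, y = 0, z = 62 mm in its frame.
- carburettor: Silvery diaphragm carburettor, 110 g, upright on the bench to the right of the stand. Origin: centre of its underside, z up. Block x -17..18, y -22..22 mm, 32 high, flat upright faces at y = +-22; cover to 38 mm. Two pipe stubs 12 mm up reach x = -34 mm, a plate 6 mm thick (5 to 35 mm up) reaches x = +34 mm. Grip it across y.
- spark_plug: Used spark plug lying on the bench, 21 x 70 x 18 mm; bystander.
- air_filter: Black and white air filter, 62 x 86 x 28 mm, lying on the bench; bystander.
- plug_box: Small upright carton, 31 x 30 x 81 mm; bystander.
- tape_measure: Yellow tape measure, 38 x 82 x 65 mm; bystander.
Things that resemble listed ones, but are neither listed nor needed, are in the scene too. Several things look just like the carburettor: the one meant starts farthest from the robot's base.

How it is judged:
On the way:
1. the carburettor stands in one half of the lower tote, let go, and the lower tote is still in its place ((x of carburettor in the frame of lower_tote between 0.025 and 0.08 m or x of carburettor in the frame of lower_tote between -0.08 and -0.025 m) and y of carburettor in the frame of lower_tote between -0.045 and 0.045 m and z of carburettor in the frame of lower_tote between -0.002 and 0.01 m and angle between the z axis of carburettor and the z axis of lower_tote, either way round below 0.15 rad and contact force between the fingers and carburettor below 0.1 N and distance of lower_tote from where it was at the start of the episode below 0.015 m and angle between the z axis of lower_tote and the z axis of deck, either way round below 0.06 rad), for 0.2 s.
At the end, for the whole second after the job is handed in: Carburettor flat on the lower tote's floor in one half (within 0.15 rad); upper tote turned end for end, feet in the pockets: 51.5-58.5 mm above the lower along its z, within 6 mm in x, y and 0.04 rad; lower tote on the stand (moved under 15 mm, flat on the deck within 0.06 rad); all at rest ((x of carburettor in the frame of lower_tote between 0.025 and 0.08 m or x of carburettor in the frame of lower_tote between -0.08 and -0.025 m) and y of carburettor in the frame of lower_tote between -0.045 and 0.045 m and z of carburettor in the frame of lower_tote between -0.002 and 0.01 m and angle between the z axis of carburettor and the z axis of lower_tote, either way round below 0.15 rad and z of upper_tote in the frame of lower_tote between 0.0515 and 0.0585 m and x of upper_tote in the frame of lower_tote between -0.006 and 0.006 m and y of upper_tote in the frame of lower_tote between -0.006 and 0.006 m and angle between the z axis of upper_tote and the z axis of lower_tote, either way round below 0.04 rad and x of upper_tote_card_end in the frame of lower_tote below -0.09 m and distance of lower_tote from where it was at the start of the episode below 0.015 m and angle between the z axis of lower_tote and the z axis of deck, either way round below 0.06 rad and linear speed of each of carburettor, upper_tote, lower_tote below 0.02 m/s); the robot touches nothing.
It fails at once if the upper tote presses on the carburettor with over 5 N (contact force between upper_tote and carburettor above 5 N).
It fails at once if the spark plug, air filter, carton or tape measure is moved by more than 30 mm (distance of any of spark_plug, air_filter, plug_box, tape_measure from where it was at the start of the episode above 0.03 m).
It also fails if it takes over 67 s, if anything falls off the work surface, if the arm or the gripper's body presses on something with over 40 N, if the wrist force passes 120 N, or if a joint passes its speed limit or range.

## Robot

A 6-joint arm with a two-finger parallel gripper is mounted at the origin on a cart in front of the work surface, level with it; the furniture and walls round the work are solid. World frame = base frame: x ahead of the robot, y to its left, z up, the work surface at z = 0. Lengths are in m, angles in rad, forces in N, time in s.
With the tool pointing down it reaches from about 0.25 to 0.775 m from the base axis. Payload 8.9 kg.
Tool frame: the origin (TCP) lies at the very end of the fingers, on their centre line; the grasp point (between the pads) lies 19 mm behind it (ctrl.grip_depth is the distance from the TCP to the grasp point, in m); z points along the fingers, y is the line along which they close (so a half turn about z gives the same grasp; the last joint's range is limited). The gripper opens to 85 mm and grips with 20 to 120 N. Pads are 22 mm wide; open, the fingers measure 114 mm over their backs; the gripper's body (76 mm by 85 mm) begins 54 mm behind the grasp point. The pads swing forward as they close: fully open they stand 13 mm farther back than shut.
Start: joints at [1.092, 0.291, -0.153, 1.127, 0, 1.431], TCP at [0.175, 0.495, 0.231] pointing down, gripper open.
Joint ranges: [-2.52, 2.52], [-0.91, 1.74], [-1.3, 1.37], [-1.96, 2.02], [-1.52, 1.47], [-3.14, 3.14]. Speed limits (rad/s): [2.22, 2.22, 2.79, 3.14, 3.14, 3.14].

## Interface

Orientations are given as a unit quaternion [x, y, z, w].
In Python, from rig import ctrl gives the robot as it stands.
- The arm moves only by the tool send_rows, never from a script. Its argument "series" is a list of rows, each a list of 5 numbers: the shift along the world's x, y, z in mm, then the turn about the world's z in degrees, then the gripper command: -1 is shut, 1 is fully open, values between are in proportion. A call has 1 to 12 rows; each row shifts and turns the commanded pose from where the row before left it; what a row does not reach is not made up. A row lasts 1/12 s, in which the tool goes at most 41.7 mm and 7.16 degrees, less where a joint would pass 70% of its speed; a pose out of reach is approached as far as the arm can. A call is refused whole if a number of a shift passes 41.7 or a number of a turn 7.16, either way. A call with a gripper value outside its range is refused whole. The fingers move at their own pace and stop on an object; "grip_force" is the grip in N (left out, the last holds). Time passes only in rows, so rows that do not move let the fingers close. It gives the time, the measured TCP pose, the force, the opening and the grip force at its end, in the units of the state.
- ctrl.sense(): the state, without advancing time (a new reading comes with each control period).
- ctrl.read_camera(name): name is "scene" or "top"; returns (picture, depth): 400x640x3 uint8, blue, green, red; 400x640 float32, m along the optical axis (not along the pixel's ray), 0 where there is no reading.
- ctrl.camera_model(name): a dict with "intrinsics" (3x3 intrinsics, pixels), "position" and "attitude" of the camera in the world. Camera axes: x right, y up, looking along -z (the intrinsics and any distortion apply to the point x, -y, -z); pixel columns grow to the right and rows downward; lengths in m; the calibration is good to about 2 mm. A picture is of the moment at which its call begins. camera_model takes no time and is no camera call.
- ctrl.finish_job(): hands the job in; it is judged then, once.
Trained networks look in the newest picture that a camera, given by its name, has taken for a name from the list of things; names that differ only in an ending like _2 or _b are one class to them, and where a whole thing is asked for, a point or a joint stands for the part that bears it (a point fixed in the world has none). Each returns a list of dicts, best first, with "p" (0 to 1); they miss things now and then, are a little off and sometimes report something else, mostly with a low value. They report only what shows in the picture. A call takes as long as a camera call. They do not tell look-alikes from the thing itself.
- ctrl.recognise(query, camera): "centre" ([x, y, z] in m, in world coordinates, good to about 4 mm: the middle of the surface that is visible of it).
- ctrl.silhouettes(query, camera): "mask" (400x640 bool, what is visible of it).
The state is a dict: "time_s": time; "joint_pos": joint angles; "dq": joint speeds; "joint_torque": joint torques, N m; "position": TCP position; "eef_rot": TCP orientation; "wrist_force": force on the tool from outside, world axes, zero at the start; "moment": the same for the moment, N m; "gripper_width": finger opening in m; "grasp_force": force on a finger pad.
Only numpy, scipy, OpenCV 4.12 (cv2) and the standard library are available. Lean on these libraries where they do the work, as an engineer would, in place of code of your own. Each camera call takes 0.05 s, during which the arm holds its last target. There are 200 camera calls.

## Working session

There is one attempt and no reset: what is moved stays moved. The work goes in short steps, Python scripts to look and compute and a tool call to move; the robot and the scene stay as the last step left them, time stands still between calls to the robot, and variables do not carry over. Pictures are saved under pics/ and viewed, at most 12 in all, crops included, and the job is handed in when it is done.

Besides the shell and the picture viewer there is one more tool, called after "Emit:" as name([rows], argument=value, ...), one row to a line, values as JSON. send_rows: Moves the arm, as the interface text tells. Its arguments: {"type":"object","properties":{"series":{"type":"array"},"grip_force":{"type":"number"}},"required":["series"]}

```bash
mkdir -p pics
cat > h.py <<'E'
import numpy as np, cv2
from scipy.spatial.transform import Rotation as R
from rig import ctrl
def cloud(name, d):
    m=ctrl.camera_model(name); K=np.array(m["intrinsics"]); a=np.array(m["attitude"])
    Rm=a if a.shape==(3,3) else R.from_quat(a).as_matrix()
    v,u=np.mgrid[:400,:640]
    p=np.stack([(u-K[0,2])/K[0,0]*d,-(v-K[1,2])/K[1,1]*d,-d],-1)
    w=p@Rm.T+np.array(m["position"]); w[d==0]=np.nan
    return w
E
python3 - <<'E'
from h import *
for n in ("top","scene"):
    im,d=ctrl.read_camera(n); cv2.imwrite(f"pics/{n}0.png",im); np.save(f"{n}0.npy",cloud(n,d))
    m=ctrl.camera_model(n); print(m)
    for q in ("carburettor","upper_tote","lower_tote","upper_tote_card_end","lower_tote_card_end","upper_tote_grip","lower_tote_grip","spark_plug","air_filter","plug_box","tape_measure","stand"):
        print(n,q,[(np.round(r["centre"],3).tolist(),round(r["p"],2)) for r in ctrl.recognise(q,n)])
print(ctrl.sense())
E
```

```text
{'intrinsics': array([[427.6523266 ,   0.        , 317.19590518],
       [  0.        , 427.6523266 , 208.67937294],
       [  0.        ,   0.        ,   1.        ]]), 'position': array([0.27965475, 0.10074068, 1.25988256]), 'attitude': array([-0.07348692,  0.07670637,  0.72471267, -0.68081374])}
top carburettor [([0.56, 0.018, 0.038], 0.66), ([0.598, -0.332, 0.028], 0.62), ([0.381, -0.086, 0.036], 0.5)]
top upper_tote [([0.449, 0.422, 0.011], 0.71)]
top lower_tote [([0.632, 0.215, 0.062], 0.81)]
top upper_tote_card_end [([0.451, 0.418, 0.012], 0.84)]
top lower_tote_card_end [([0.636, 0.219, 0.06], 0.57)]
top upper_tote_grip [([0.448, 0.418, 0.013], 0.94)]
top lower_tote_grip [([0.63, 0.218, 0.061], 0.68)]
top spark_plug [([0.627, -0.176, 0.013], 0.54)]
top air_filter [([0.596, -0.329, 0.031], 0.79)]
top plug_box [([0.655, -0.286, 0.07], 0.64), ([0.636, 0.222, 0.06], 0.46)]
top tape_measure [([0.47, -0.098, 0.056], 0.71), ([0.632, 0.217, 0.06], 0.35)]
top stand [([0.625, -0.178, 0.012], 0.61), ([0.708, 0.22, 0.074], 0.58)]
{'intrinsics': array([[392.18520666,   0.        , 320.8924
[... 1010 characters left out ...]
: array([ 1.09174545e+00,  2.90683226e-01, -1.53411971e-01,  1.12672245e+00,
       -3.16078704e-05,  1.43149178e+00]), 'dq': array([ 5.22751072e-05, -6.20687903e-04,  2.52321705e-04,  1.04513935e-03,
       -2.10948320e-04,  4.51000393e-05]), 'joint_torque': array([ 2.24757569e-03, -5.37009966e+01,  3.31643629e+01,  1.61493092e-03,
       -7.13374516e-05, -2.96000724e-05]), 'position': array([0.17495519, 0.49497151, 0.23130935]), 'eef_rot': array([ 1.69057342e-01,  9.85606217e-01, -1.49622250e-05,  1.18113431e-05]), 'wrist_force': array([-0.11811621,  0.14720074,  0.01140754]), 'moment': array([ 0.03197098, -0.02527747, -0.03811394]), 'grasp_force': 0.0, 'gripper_width': 0.0851270925406416}
```

View pics/top0.png

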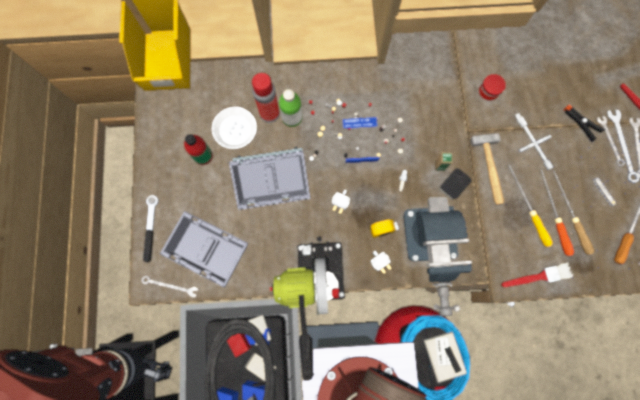

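View pics/scene0.png

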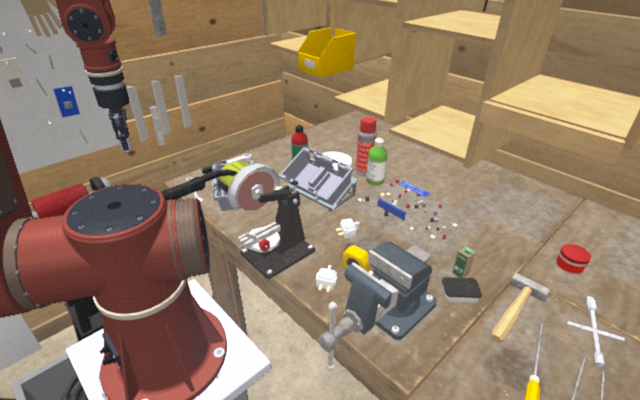

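The top view shows the lower tote at (270,178), the upper tote at (203,248), the target carburettor at (341,200), and a look-alike at (381,262). A grinder stands at (310,285). Next I'll measure yaw, rims and card ends.

Run:
```python
from h import *
t=cv2.imread("pics/top0.png"); s=cv2.imread("pics/scene0.png")
a=cv2.resize(t[140:295,150:320],None,fx=3.5,fy=3.5,interpolation=cv2.INTER_CUBIC)
cv2.imwrite("pics/c1.png",a[:560,:])
b=cv2.resize(s[140:215,180:365],None,fx=4.2,fy=4.2,interpolation=cv2.INTER_CUBIC)
cv2.imwrite("pics/c2.png",b)
W=np.load("top0.npy")
def crop(ax0,ax1,f=3): pass
# carb crop
cv2.imwrite("pics/c3.png",np.hstack([cv2.resize(t[180:220,320:365],(450,400),interpolation=cv2.INTER_CUBIC),cv2.resize(s[212:245,328:368],(340,400),interpolation=cv2.INTER_CUBIC)]))
for q in("upper_tote","lower_tote","carburettor"):
    for r in ctrl.silhouettes(q,"top")[:3]:
        m=r["mask"]; P=W[m]; P=P[~np.isnan(P[:,0])]
        print(q,round(r["p"],2),m.sum(),P.min(0).round(3),P.max(0).round(3))
        if q=="lower_tote":
            c,sn=np.cos(.4363),np.sin(.4363)
            Q=np.stack([P[:,0]*c+P[:,2]*sn,P[:,1],-P[:,0]*sn+P[:,2]*c],-1)
            h=np.histogram(Q[:,2],40);print(h[0],h[1].round(3))
            hi=Q[Q[:,2]>np.percentile(Q[:,2],98)-.012]
            print("rect u,y",cv2.minAreaRect((hi[:,:2]*1000).astype(np.float32)),np.median(hi[:,2]))
        else:
            hi=P[P[:,2]>(.05 if q[0]=="u" else .01)]
            print("rect",cv2.minAreaRect((hi[:,:2]*1000).astype(np.float32)), np.percentile(hi[:,2],[5,50,95]))
```

```text
upper_tote 0.95 3618 [ 0.336  0.293 -0.005] [0.554 0.529 0.069]
rect ((445.4233703613281, 412.82061767578125), (208.2701873779297, 138.10731506347656), 60.10581970214844) [0.05172932 0.05971538 0.06464354]
lower_tote 0.55 3561 [ 0.339  0.292 -0.007] [0.561 0.556 0.069]
[  1   0   2   6  14  24  63  93  83 125 134 137 187 203 194 213 205 206
 192 160 163 155 135 101  72  90  71  66  48  49  53  37  44  36  42  42
  27  29  28  15] [-0.24  -0.236 -0.232 -0.229 -0.225 -0.221 -0.217 -0.213 -0.209 -0.206
 -0.202 -0.198 -0.194 -0.19  -0.186 -0.182 -0.179 -0.175 -0.171 -0.167
 -0.163 -0.159 -0.156 -0.152 -0.148 -0.144 -0.14  -0.136 -0.132 -0.129
 -0.125 -0.121 -0.117 -0.113 -0.109 -0.106 -0.102 -0.098 -0.094 -0.09
 -0.086]
rect u,y ((359.0298156738281, 394.8913269042969), (134.93312072753906, 49.6649055480957), 86.27678680419922) -0.10100064787827938
carburettor 0.64 268 [ 0.356 -0.118 -0.003] [ 0.407 -0.059  0.045]
rect ((381.22357177734375, -85.5543212890625), (53.63200759887695, 50.6376953125), 87.4218978881836) [0.01672795 0.03561016 0.04167549]
carburettor 0.56 256 [ 0.537 -0.011 -0.003] [0.598 0.042 0.045]
rect ((564.1991577148438, 15.454425811767578), (53.4073371887207, 52.52683639526367), 7.908840656280518) [0.01419437 0.0349842  0.04054941]
carburettor 0.31 3563 [ 0.55   0.107 -0.006] [0.704 0.339 0.14 ]
rect ((631.8087768554688, 216.08880615234375), (147.80123901367188, 208.12586975097656), 5.746092319488525) [0.03069315 0.0606841  0.12622764]
```

View pics/c1.png

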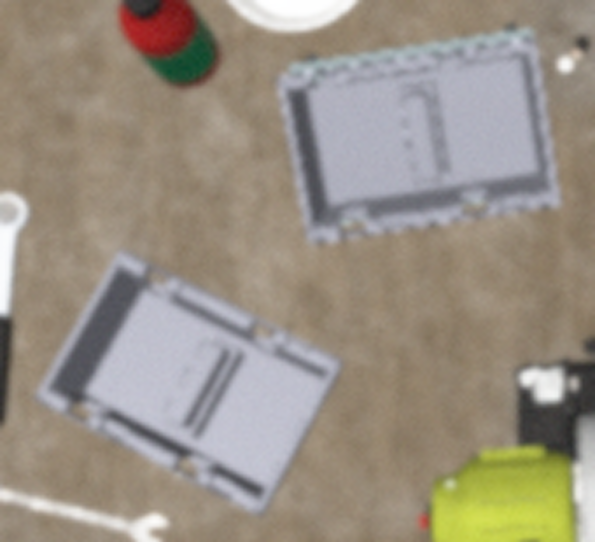

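View pics/c2.png

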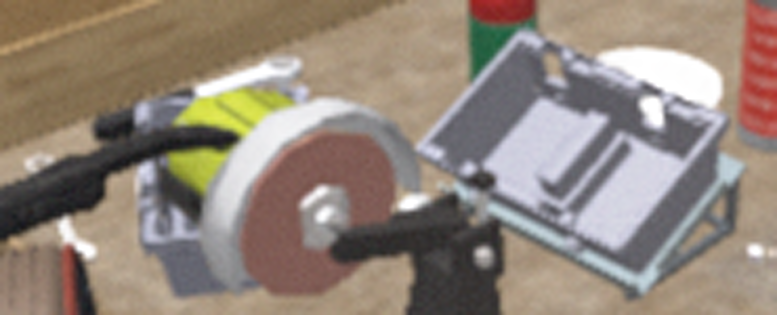

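View pics/c3.png

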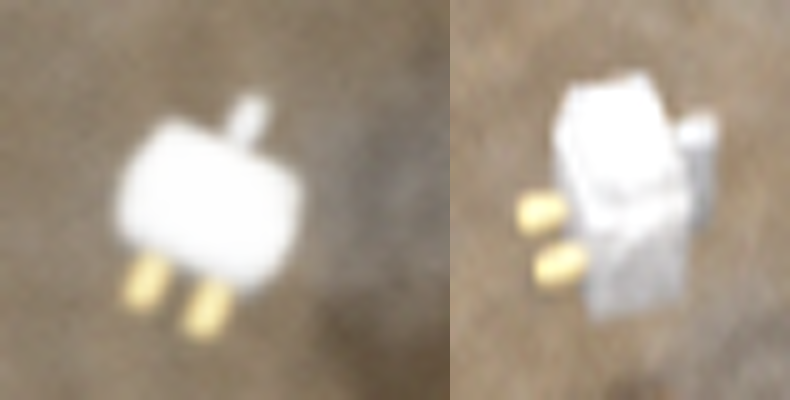

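The see-through deep slots lie to the left in both totes, at about −66/+34 mm along the rim. Both card ends therefore point left (+y), so the upper tote has to turn about 144°. I'll refine the numbers next.

Run:
```python
from h import *
W=np.load("top0.npy")
P=W.reshape(-1,3); P=P[~np.isnan(P[:,0])]
def near(c,r): return P[np.hypot(P[:,0]-c[0],P[:,1]-c[1])<r]
# carb
C=near((.562,.014),.045)
for h in (.026,.031): 
    q=C[C[:,2]>h]; print("carb",len(q),cv2.minAreaRect((q[:,:2]*1000).astype(np.float32)),q.mean(0).round(4))
lo=C[(C[:,2]>.006)&(C[:,2]<.022)]; 
q=C[C[:,2]>.008]; e=np.linalg.eigh(np.cov(q[:,:2].T)); print("pca all",np.degrees(np.arctan2(e[1][1],e[1][0])),e[0],q[:,:2].mean(0))
# lower tote
th=np.radians(5.75);
for it in range(2):
    u=np.array([np.cos(th),np.sin(th),0]); z=np.array([0,0,1.]); a=np.radians(25)
    uy=np.cos(a)*u+np.sin(a)*z; n=-np.sin(a)*u+np.cos(a)*z; ux=np.cross(uy,n)   # card axis +
    if it==0: ux0=ux
    c0=np.array([.632,.216,.047])
    L=near((.632,.216),.145); F=np.stack([(L-c0)@ux,(L-c0)@uy,(L-c0)@n],-1)
    # floor
    f=F[(abs(F[:,0])>25)&(abs(F[:,0])<80)&(abs(F[:,1])<38)]; z0=np.median(f[:,2]) if 0 else None
    f=F[(abs(F[:,0])>.025)&(abs(F[:,0])<.08)&(abs(F[:,1])<.035)]
    A=np.c_[f[:,0],f[:,1],np.ones(len(f))]; k=np.linalg.lstsq(A,f[:,2],rcond=None)[0]; print("floor plane",k,"std",(f[:,2]-A@k).std())
    base=np.median(f[:,2])-.003
    r=F[(F[:,2]-base>.054)&(F[:,2]-base<.068)]
    rc=cv2.minAreaRect((r[:,:2]*1000).astype(np.float32)); print("ux",ux.round(3),"rect",rc,"rim z",np.percentile(r[:,2]-base,[50,90]))
    ang=rc[2] if rc[2]<45 else rc[2]-90; th+=np.radians(ang); 
    org=c0+ux*rc[0][0]/1000+uy*rc[0][1]/1000+n*base
    print("origin",org.round(4),"yaw uphill",np.degrees(th))
G=F.copy(); G[:,2]-=base; G[:,0]-=rc[0][0]/1000; G[:,1]-=rc[0][1]/1000
rb=G[(abs(G[:,0])<.03)&(abs(G[:,1])<.04)&(G[:,2]>.03)]; print("rib",len(rb),rb.mean(0).round(4),np.percentile(rb,[3,97],0).round(3))
def prof(G,nm):
    for s in(1,-1):
        print(nm,s,[ (x,round(float(np.median(g)),0)) for x in (-66,-50,-34,0,34,50,66) if len(g:=1000*G[(abs(G[:,0]*1000-x)<6)&(abs(s*G[:,1]*1000-60.5)<3.5),2])])
prof(G,"low")
# upper
t=np.radians(60.1); U=near((.4454,.4128),.135); d=U-np.array([.4454,.4128,0])
H=np.stack([d@[np.cos(t),np.sin(t),0],d@[-np.sin(t),np.cos(t),0],d[:,2]],-1); prof(H,"up")
rb=H[(abs(H[:,0])<.03)&(abs(H[:,1])<.04)&(H[:,2]>.03)]; print("rib",len(rb),rb.mean(0).round(4),np.percentile(rb,[3,97],0).round(3))
```

```text
carb 197 ((573.7383422851562, 11.831825256347656), (49.226348876953125, 50.58375549316406), 60.16938781738281) [0.5671 0.0149 0.0352]
carb 156 ((572.4956665039062, 10.024259567260742), (45.13234329223633, 49.6302375793457), 49.28065490722656) [0.5685 0.0153 0.0369]
pca all [-110.55462105  159.44537895] [0.00017018 0.00019709] [0.56366164 0.01676943]
floor plane [ 7.94837857e-05 -2.31680540e-03 -4.46460709e-03] std 0.0024724246621235985
ux [ 0.1   -0.995  0.   ] rect ((-0.0735321044921875, 12.492889404296875), (138.92831420898438, 208.24098205566406), 89.80730438232422) rim z [0.06105902 0.06414188]
origin [0.6464 0.2175 0.0456] yaw uphill 5.557304382324219
floor plane [-0.00092443 -0.00341414 -0.00446342] std 0.0024950523158331446
ux [ 0.097 -0.995 -0.   ] rect ((-0.042144775390625, 12.492725372314453), (138.92832946777344, 208.24057006835938), 89.9819564819336) rim z [0.06101292 0.06417129]
origin [0.6464 0.2174 0.0456] yaw uphill 5.5392608642578125
rib 183 [0.0007 0.0015 0.0454] [[-0.009 -0.032  0.039]
 [ 0.01   0.035  0.05 ]]
low 1 [(-66, 17.0), (-50, 62.0), (-34, 56.0), (0, 61.0), (34, 14.0), (50, 61.0), (66, 56.0)]
low -1 [(-66, 26.0), (-50, 59.0), (-34, 54.0), (0, 62.0), (34, 19.0), (50, 61.0), (66, 57.0)]
up 1 [(-66, 53.0), (-50, 62.0), (-34, 18.0), (0, 63.0), (34, 54.0), (50, 60.0)]
up -1 [(-66, 54.0), (-50, 63.0), (-34, 28.0), (0, 62.0), (34, 54.0), (50, 61.0), (66, 31.0)]
rib 201 [-0.0016 -0.0005  0.044 ] [[-0.01  -0.034  0.032]
 [ 0.009  0.033  0.05 ]]
```

```bash
cat >> h.py <<'E'
O=np.array([.6464,.2175,.0456]); th=np.radians(5.54); a=np.radians(25)
u=np.array([np.cos(th),np.sin(th),0]); Z=np.array([0,0,1.]); n=-np.sin(a)*u+np.cos(a)*Z; uy=np.cos(a)*u+np.sin(a)*Z; ux=np.cross(uy,n) # ux = away from card (world -y)
def st():
    s=ctrl.sense(); y=R.from_quat(s["eef_rot"]).as_matrix()[:,1]
    print("t",round(s["time_s"],2),"p",(1000*s["position"]).round(1),"psi",round(np.degrees(np.arctan2(y[1],y[0])),1),"w",round(1000*s["gripper_width"],1),"gf",round(s["grasp_force"],1),"F",s["wrist_force"].round(1))
E
python3 - <<'E'
from h import *
W=np.load("top0.npy").reshape(-1,3); W=W[~np.isnan(W[:,0])]
for x in np.arange(.2,.8,.05):
    print(round(x,2),[int(1000*np.nanmax(np.r_[-1,W[(abs(W[:,0]-x)<.025)&(abs(W[:,1]-y)<.025),2]])) for y in np.arange(-.15,.5,.05)])
g=O+.053*ux-.008*uy+.029*n; print("carb grasp tgt TCP",(g-.019*Z).round(4))
G=O+.095*n; print("upper final TCP",(G-.019*Z).round(4),"u",u.round(3))
st()
E
```

```text
0.2 [-925, -929, -929, -926, -923, 287, 290, -527, -642, -580, -477, 737, 738]
0.25 [-925, -928, -930, -926, -925, 277, 290, -531, -586, -580, -571, -479, 716]
0.3 [5, 5, 5, 16, 230, 293, 278, 269, 6, 4, 5, 5, 6]
0.35 [8, 44, 40, 13, 85, 293, 272, 268, 5, 6, 66, 67, 60]
0.4 [23, 44, 40, 12, 187, 250, 179, 7, 6, 64, 63, 60, 66]
0.45 [55, 67, 57, 11, 182, 206, 21, 8, 8, 67, 65, 51, 49]
0.5 [55, 68, 61, 5, 6, 7, 6, 6, 6, 5, 66, 65, 64]
0.55 [16, 6, 7, 44, 41, 78, 82, 79, 79, 87, 8, 64, 65]
0.6 [17, 7, 7, 42, 39, 104, 74, 90, 63, 111, 6, 6, 6]
0.65 [21, 90, 90, 90, 6, 126, 93, 130, 133, 136, 7, 8, 5]
0.7 [26, 85, 88, 89, 20, 131, 139, 134, 134, 129, 5, 128, 122]
0.75 [21, 99, 99, 99, 22, 25, 66, 7, 7, 27, 26, 154, 156]
0.8 [25, 100, 102, 101, 22, 7, 128, 6, 24, 22, 430, 391, 392]
carb grasp tgt TCP [0.6321 0.1629 0.0495]
upper final TCP [0.6064 0.2136 0.1127] u [0.995 0.097 0.   ]
t 1.45 p [175.  495.  231.3] psi 70.5 w 85.5 gf 0.0 F [ 0.3  0.5 -1.3]
```

Emit:
send_rows([
  [35, -18, 0, 0, 1],
  [35, -20, 0, 0, 1],
  [35, -20, 0, 0, 1],
  [35, -20, 0, 0, 1],
  [35, -20, 0, 0, 1],
  [35, -20, 0, 0, 1],
  [35, -20, 0, 0, 1],
  [35, -20, 0, 0, 1],
  [35, -20, 0, 0, 1],
  [30, -20, 0, -2.5, 1],
], grip_force=20)

```text
time_s: 2.28
position: [0.5221, 0.2955, 0.2312]
eef_rot: [0.191, 0.982, 0.0, 0.0]
wrist_force: [0.6, 0.4, 0.3]
gripper_width: 0.0852
grasp_force: 0.0
```

Emit:
send_rows([
  [5, -35, 0, 0, 1],
  [5, -40, 0, 0, 1],
  [6, -40, 0, 0, 1],
  [6, -40, 0, 0, 1],
  [6, -40, 0, 0, 1],
  [6, -40, -20, 0, 1],
  [6, -40, -35, 0, 1],
  [6, -6, -35, 0, 1],
  [0, 0, -20, 0, 1],
  [0, 0, 0, 0, 1],
  [0, 0, 0, 0, 1],
])

```text
time_s: 3.2
position: [0.5634, 0.0279, 0.1302]
eef_rot: [0.191, 0.982, -0.0, -0.001]
wrist_force: [0.4, 0.7, 1.4]
gripper_width: 0.0855
grasp_force: 0.0
```

Run:
```python
from h import *
st()
im,d=ctrl.read_camera("scene"); cv2.imwrite("pics/s1.png",im)
t,_=ctrl.read_camera("top"); cv2.imwrite("pics/s1.png",np.hstack([cv2.resize(im[160:280,270:390],(400,400)),cv2.resize(t[150:250,290:390],(400,400))]))
```

```text
t 3.2 p [563.4  27.9 130.2] psi 68.0 w 85.5 gf 0.0 F [0.4 0.7 1.4]
```

View pics/s1.png

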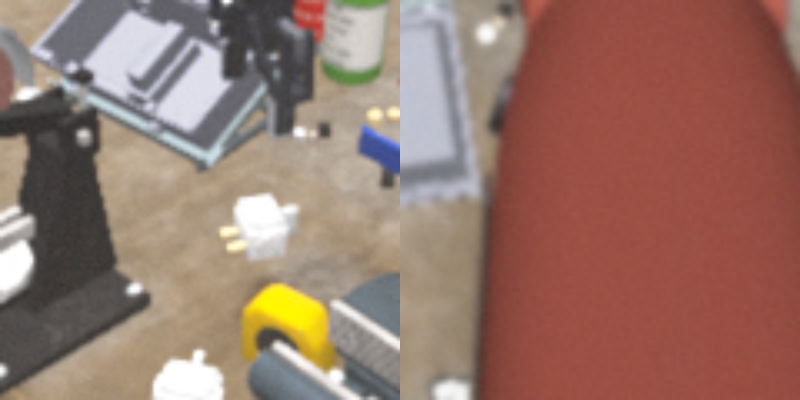

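The gripper hangs above the bench at scene-crop (265,60), over the carburettor at (262,225), and the way down is clear. Descending.

Emit:
send_rows([
  [2.5, -12, -20, 0, 1],
  [0, 0, -30, 0, 1],
  [0, 0, -30, 0, 1],
  [0, 0, -25, 0, 1],
  [0, 0, -17, 0, 1],
  [0, 0, 0, 0, 1],
  [0, 0, 0, 0, -1],
  [0, 0, 0, 0, -1],
  [0, 0, 0, 0, -1],
  [0, 0, 0, 0, -1],
  [0, 0, 0, 0, -1],
  [0, 0, 0, 0, -1],
], grip_force=25)

```text
time_s: 4.3
position: [0.5683, 0.0159, 0.0107]
eef_rot: [0.19, 0.982, 0.0, 0.002]
wrist_force: [-1.6, 0.3, 8.5]
gripper_width: 0.0461
grasp_force: 23.7
```

Run:
```python
from h import *
st()
```

```text
t 4.3 p [568.3  15.9  10.7] psi 68.0 w 46.1 gf 23.7 F [-1.6  0.3  8.5]
```

Emit:
send_rows([
  [0, 0, 10, 0, -1],
  [0, 0, 30, 0, -1],
  [0, 0, 40, 0, -1],
  [0, 0, 40, 7, -1],
  [5, 5, 35, 7, -1],
  [8, 20, 10, 7, -1],
  [10, 25, 0, 6.5, -1],
  [10, 30, 0, 0, -1],
  [10, 30, 0, 0, -1],
  [10, 25, 0, 0, -1],
  [9, 12, 0, 0, -1],
  [0, 0, 0, 0, -1],
])

```text
time_s: 5.3
position: [0.6298, 0.1658, 0.1747]
eef_rot: [-0.05, 0.999, 0.0, 0.001]
wrist_force: [-0.7, -0.3, -1.6]
gripper_width: 0.0455
grasp_force: 25.4
```

Run:
```python
from h import *
st()
im,d=ctrl.read_camera("scene"); cv2.imwrite("pics/s2.png",cv2.resize(im[90:230,250:400],(600,560)))
```

```text
t 5.3 p [629.8 165.8 174.7] psi 95.7 w 45.5 gf 25.4 F [-0.7 -0.3 -1.6]
```

View pics/s2.png

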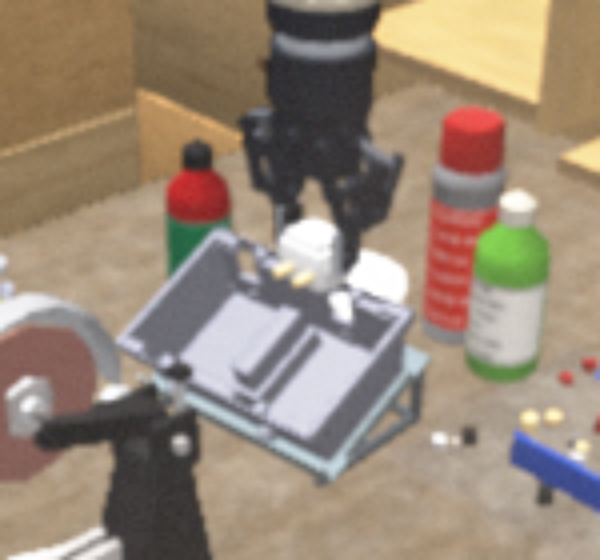

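The carburettor is held over the right half of the tote, at (310,250) in the crop. Lowering it until it pivots flat on the floor.

Emit:
send_rows([
  [0, -3, -15, 0, -1],
  [0, 0, -25, 0, -1],
  [0, 0, -25, 0, -1],
  [0, 0, -20, 0, -1],
  [0, 0, -12, 0, -1],
  [0, 0, -6, 0, -1],
  [0, 0, 0, 0, -1],
], grip_force=20)

```text
time_s: 5.93
position: [0.6277, 0.1591, 0.07]
eef_rot: [-0.048, 0.999, -0.0, -0.001]
wrist_force: [-0.7, 1.0, -0.7]
gripper_width: 0.0455
grasp_force: 25.5
```

Emit:
send_rows([
  [0, 0, -3, 0, -1],
  [0, 0, -3, 0, -1],
  [0, 0, -3, 0, -1],
  [0, 0, -3, 0, -1],
  [0, 0, -2, 0, -1],
  [0, 0, 0, 0, -1],
])

```text
time_s: 6.43
position: [0.6308, 0.159, 0.0613]
eef_rot: [-0.048, 0.999, -0.001, 0.003]
wrist_force: [-9.5, -3.5, 31.5]
gripper_width: 0.0452
grasp_force: 38.6
```

Run:
```python
from h import *
st()
```

```text
t 6.43 p [630.8 159.   61.3] psi 95.5 w 45.2 gf 38.6 F [-9.5 -3.5 31.5]
```

Emit:
send_rows([
  [0, 0, 5, 0, -1],
  [0, 2, 3, 0, -1],
  [0, 2, 0, 0, -1],
  [0, 0, 0, 0, -1],
])

```text
time_s: 6.77
position: [0.6288, 0.1643, 0.0646]
eef_rot: [-0.048, 0.999, 0.0, 0.0]
wrist_force: [-0.5, 0.0, -1.7]
gripper_width: 0.0459
grasp_force: 25.4
```

Run:
```python
from h import *
st()
im,d=ctrl.read_camera("scene"); cv2.imwrite("pics/s3.png",cv2.resize(im[120:220,270:370],(600,600)))
```

```text
t 6.77 p [628.8 164.3  64.6] psi 95.5 w 45.9 gf 25.4 F [-0.5  0.  -1.7]
```

View pics/s3.png

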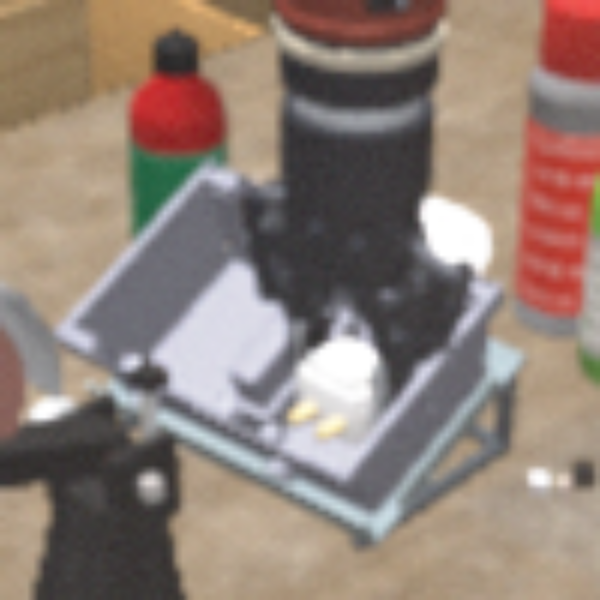

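The carburettor sits in the right half at crop (340,385), clear of the rib and the wall, and is already partly tilted. I'll lower it again in small steps.

Emit:
send_rows([
  [0, 0, -3, 0, -1],
  [0, 0, -3, 0, -1],
  [0, 0, 0, 0, -1],
])

```text
time_s: 7.07
position: [0.6296, 0.1628, 0.0607]
eef_rot: [-0.048, 0.999, -0.001, 0.001]
wrist_force: [-7.9, -3.5, 24.1]
gripper_width: 0.0456
grasp_force: 29.1
```

Run:
```python
from h import *
st()
```

```text
t 7.07 p [629.6 162.8  60.7] psi 95.5 w 45.6 gf 29.1 F [-7.9 -3.5 24.1]
```

Emit:
send_rows([
  [0, 0, 1, 0, 0.2],
  [0, 0, 1, 0, 0.2],
  [0, 0, 0, 0, 0.2],
  [0, 0, 0, 0, 0.2],
])

```text
time_s: 7.4
position: [0.6287, 0.1643, 0.0605]
eef_rot: [-0.048, 0.999, 0.0, 0.0]
wrist_force: [-1.2, 4.0, 4.9]
gripper_width: 0.0512
grasp_force: 2.4
```

Emit:
send_rows([
  [0, 0, 10, 0, 0.25],
  [0, 0, 25, 0, 0.25],
  [0, 0, 40, 0, 0.25],
  [0, 0, 40, 0, 0.25],
  [-20, 20, 30, 7, 1],
  [-30, 30, 10, 7, 1],
  [-30, 30, 0, 7, 1],
  [-30, 35, 0, 7, 1],
  [-25, 35, 0, 7, 1],
  [-20, 35, 0, 7, 1],
  [0, 0, 0, 7, 1],
  [0, 0, 0, 7, 1],
])

```text
time_s: 8.4
position: [0.4777, 0.3443, 0.2154]
eef_rot: [-0.516, 0.857, -0.0, -0.0]
wrist_force: [-0.2, -0.4, -0.2]
gripper_width: 0.0852
grasp_force: 0.0
```

Run:
```python
from h import *
st()
t,d=ctrl.read_camera("top"); w=cloud("top",d); np.save("t1.npy",w)
im,ds=ctrl.read_camera("scene")
cv2.imwrite("pics/s4.png",np.hstack([cv2.resize(t[135:225,220:320],(400,360),interpolation=cv2.INTER_CUBIC),cv2.resize(im[140:230,270:370],(400,360),interpolation=cv2.INTER_CUBIC)]))
P=w.reshape(-1,3);P=P[~np.isnan(P[:,0])]-O
F=np.stack([P@ux,P@uy,P@n],-1); F=F[(abs(F[:,0])<.11)&(abs(F[:,1])<.075)&(F[:,2]<.09)&(F[:,2]>-.01)]
c=F[(F[:,0]>.02)&(F[:,0]<.085)&(abs(F[:,1])<.045)&(F[:,2]>.028)]
A=np.c_[c[:,:2],np.ones(len(c))]; print(len(c),c.mean(0).round(4),"slope",np.linalg.lstsq(A,c[:,2],rcond=None)[0].round(3),np.percentile(c[:,2],[5,50,95]).round(3))
base=F[:,2]; r=F[(base>.054)&(base<.068)]; print(cv2.minAreaRect((r[:,:2]*1000).astype(np.float32)))
```

```text
t 8.4 p [477.7 344.3 215.4] psi 152.1 w 85.2 gf 0.0 F [-0.2 -0.4 -0.2]
213 [ 0.055  -0.0135  0.0401] slope [ 0.017 -0.119  0.038] [0.032 0.041 0.046]
((2.0143890380859375, -0.3201446533203125), (208.06837463378906, 138.50677490234375), 0.021534090861678123)
```

View pics/s4.png

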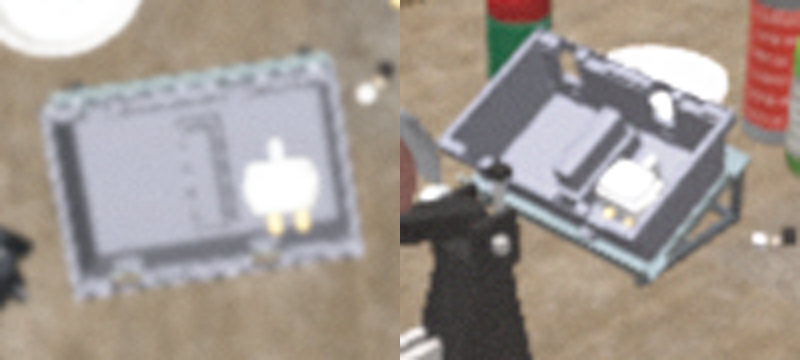

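The carburettor is flat in the right half at (280,185), with its top at 41 mm as expected. The lower tote shifted only 2 mm. Next is the upper tote.

Emit:
send_rows([
  [-3, 6, 0, 7, 1],
  [-3, 6, 0, 7, 1],
  [-3, 6, 0, 7, 1],
  [-3, 6, 0, 7, 1],
  [-3, 6, 0, 7, 1],
  [-3, 6, 0, 7, 1],
  [-3, 6, -10, 7, 1],
  [-3, 6, -15, 7, 1],
  [-3, 6, -15, 7, 1],
  [-3, 6, -15, 7, 1],
  [-2, 6, -15, 7, 1],
  [0, 2.5, -15, 7, 1],
])

```text
time_s: 9.5
position: [0.4474, 0.4109, 0.1295]
eef_rot: [0.955, -0.296, 0.0, 0.0]
wrist_force: [0.5, -0.3, 0.2]
gripper_width: 0.0853
grasp_force: 0.0
```

Emit:
send_rows([
  [0, 0, -25, 4, 1],
  [0, 0, -25, 0, 1],
  [0, 0, -20, 0, 1],
  [0, 0, -10, 0, 1],
  [0, 0, 0, 0, 1],
  [0, 0, 0, 0, 1],
])

```text
time_s: 10.0
position: [0.4476, 0.4107, 0.0504]
eef_rot: [0.965, -0.264, -0.0, 0.0]
wrist_force: [0.3, -0.3, 0.5]
gripper_width: 0.0852
grasp_force: 0.0
```

Run:
```python
from h import *
st(); print(ctrl.sense()["joint_pos"].round(2))
```

```text
t 10.0 p [447.6 410.7  50.4] psi -120.6 w 85.2 gf 0.0 F [ 0.3 -0.3  0.5]
[ 0.62  0.59 -0.18  0.8  -0.   -1.98]
```

Emit:
send_rows([
  [-2, 2, -13, 0.7, 1],
  [0, 0, -12, 0, 1],
  [0, 0, 0, 0, 1],
  [0, 0, 0, 0, -1],
  [0, 0, 0, 0, -1],
  [0, 0, 0, 0, -1],
  [0, 0, 0, 0, -1],
  [0, 0, 0, 0, -1],
  [0, 0, 0, 0, -1],
  [0, 0, 0, 0, -1],
], grip_force=35)

```text
time_s: 10.83
position: [0.4457, 0.4135, 0.0258]
eef_rot: [0.966, -0.257, 0.0, -0.001]
wrist_force: [-0.2, 0.1, 5.5]
gripper_width: 0.0195
grasp_force: 35.1
```

Run:
```python
from h import *
st()
```

```text
t 10.83 p [445.7 413.5  25.8] psi -119.8 w 19.5 gf 35.1 F [-0.2  0.1  5.5]
```

Emit:
send_rows([
  [0, 0, 8, 0, -1],
  [0, 0, 20, 0, -1],
  [0, 0, 30, 0, -1],
  [0, 0, 35, 0, -1],
  [0, 0, 35, -3, -1],
  [0, 0, 30, -5, -1],
  [0, 0, 17, -6, -1],
  [0, 0, 0, -6.6, -1],
  [6, -6, 0, -7, -1],
  [10, -12, 0, -7, -1],
  [12, -14, 0, -7, -1],
  [12, -14, 0, -7, -1],
])

```text
time_s: 11.83
position: [0.485, 0.3664, 0.2002]
eef_rot: [0.773, -0.634, -0.0, 0.0]
wrist_force: [-0.5, 0.2, -2.4]
gripper_width: 0.0193
grasp_force: 34.6
```

Emit:
send_rows([
  [12, -14, 0, -7, -1],
  [12, -14, 0, -7, -1],
  [12, -14, 0, -7, -1],
  [12, -14, 0, -7, -1],
  [12, -14, 0, -7, -1],
  [12, -14, 0, -7, -1],
  [12, -14, 0, -7, -1],
  [12, -14, 0, -7, -1],
  [12, -14, 0, -7, -1],
  [12, -13, 0, -7, -1],
  [6, -7, 0, -7, -1],
  [0, 0, 0, -7, -1],
])

```text
time_s: 12.83
position: [0.6121, 0.2191, 0.1999]
eef_rot: [-0.149, 0.989, -0.0, -0.0]
wrist_force: [0.0, -0.2, -3.3]
gripper_width: 0.0189
grasp_force: 34.6
```

Emit:
send_rows([
  [0, 0, 0, -7, -1],
  [0, 0, 0, -5, -1],
  [0, 0, 0, 0, -1],
  [0, 0, 0, 0, -1],
  [0, 0, 0, 0, -1],
  [0, 0, 0, 0, -1],
])

```text
time_s: 13.33
position: [0.6111, 0.2211, 0.2001]
eef_rot: [-0.05, 0.999, -0.0, -0.0]
wrist_force: [0.7, -0.5, -2.6]
gripper_width: 0.0193
grasp_force: 34.7
```

Run:
```python
from h import *
st(); print(ctrl.sense()["joint_pos"].round(2), ctrl.sense()["moment"].round(2))
im,ds=ctrl.read_camera("scene"); P=cloud("scene",ds).reshape(-1,3)
cv2.imwrite("pics/s5.png",cv2.resize(im[80:230,230:400],(680,600),interpolation=cv2.INTER_CUBIC))
```

```text
t 13.33 p [611.1 221.1 200.1] psi 95.8 w 19.3 gf 34.7 F [ 0.7 -0.5 -2.6]
[ 0.23  0.55  0.16  1.19 -0.    0.13] [ 0.03  0.02 -0.  ]
```

View pics/s5.png

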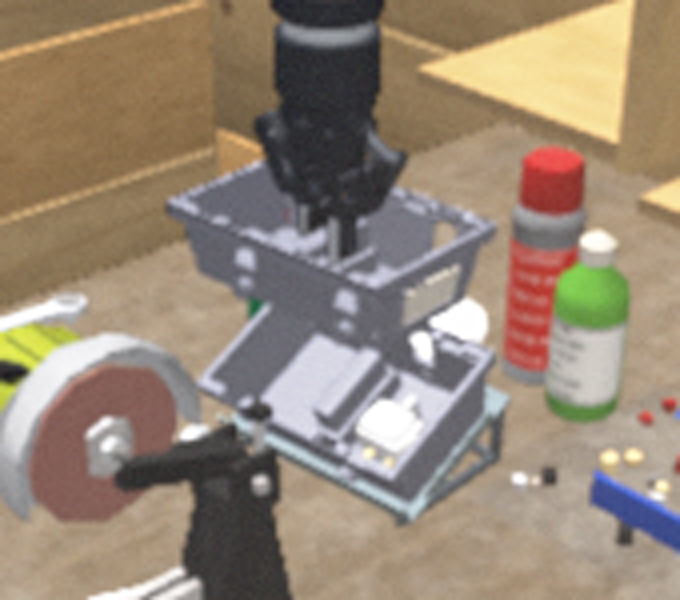

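The upper tote is level above the lower one, with its card end on the right at (430,295), opposite to the lower tote. I'll check the relative offset between camera and robot before lowering.

Run:
```python
from h import *
s=ctrl.sense(); T=s["position"]; y=R.from_quat(s["eef_rot"]).as_matrix()[:,1]; e1=-y; e2=np.array([-e1[1],e1[0],0]) 
for nme in("top","scene"):
    im,d=ctrl.read_camera(nme); P=cloud(nme,d).reshape(-1,3); P=P[~np.isnan(P[:,0])]
    D=P-T; A,B,H=D@e1,D@e2,P[:,2]
    m=(abs(A)<.12)&(abs(B)<.085)&(H>.226)&(H<.245)
    a,b=A[m]*1000,B[m]*1000
    ok=(abs(a)>85)|(abs(b)>55); a,b=a[ok],b[ok]
    print(nme,len(a),"ux pct",np.percentile(a,[0,1,3,97,99,100]).round(1),"u pct",np.percentile(b,[0,1,3,97,99,100]).round(1))
    L=P-O; F=np.stack([L@ux,L@uy,L@n],-1)*1000; r=F[(abs(F[:,0])<115)&(abs(F[:,1])<80)&(F[:,2]>56)&(F[:,2]<67)]
    print("  low rim",len(r),np.percentile(r[:,0],[0,1,3,97,99,100]).round(1),np.percentile(r[:,1],[0,1,3,97,99,100]).round(1))
```

```text
top 220 ux pct [ 63.9  66.   69.8 105.5 105.8 106.2] u pct [-68.1 -64.5 -61.4  69.7  70.   71.4]
  low rim 88 [ 98.7  98.8  99.6 105.8 105.9 105.9] [-68.7 -68.4 -65.6  63.3  66.3  66.4]
scene 594 ux pct [-107.6 -104.2 -101.9  103.1  103.8  104.9] u pct [-71.1 -69.3 -68.6  69.2  70.3  73.5]
  low rim 368 [-106.6 -105.4 -104.1  103.2  103.8  105.5] [-70.  -69.5 -69.   67.8  68.2  69.5]
```

Emit:
send_rows([
  [2, -2, -8, 0, -1],
  [2, -2.5, -15, 0, -1],
  [2, -2, -12, 0, -1],
  [0, 0, -8, 0, -1],
  [0, 0, 0, 0, -1],
  [0, 0, 0, 0, -1],
], grip_force=20)

```text
time_s: 13.98
position: [0.6167, 0.2145, 0.1566]
eef_rot: [-0.049, 0.999, -0.0, -0.001]
wrist_force: [-0.6, -0.3, -2.2]
gripper_width: 0.0197
grasp_force: 34.8
```

Emit:
send_rows([
  [0, 0, -2, 0, -1],
  [0, 0, -2, 0, -1],
  [0, 0, -2, 0, -1],
  [0, 0, 0, 0, -1],
  [0, 0, 0, 0, -1],
])

```text
time_s: 14.4
position: [0.6171, 0.2148, 0.1522]
eef_rot: [-0.049, 0.999, 0.0, 0.0]
wrist_force: [-4.6, -0.7, 4.6]
gripper_width: 0.0194
grasp_force: 35.9
```

Run:
```python
from h import *
st()
```

```text
t 14.4 p [617.1 214.8 152.2] psi 95.6 w 19.4 gf 35.9 F [-4.6 -0.7  4.6]
```

Emit:
send_rows([
  [-2, 0, 0, 0, -1],
  [-1.5, 0, -3, 0, -1],
  [-1.5, -0.2, -3, 0, -1],
  [-1.5, -0.2, -3, 0, -1],
  [-1.5, -0.2, -3, 0, -1],
  [-1, -0.1, -3, 0, -1],
  [0, 0, 0, 0, -1],
])

```text
time_s: 14.98
position: [0.6079, 0.2139, 0.1354]
eef_rot: [-0.049, 0.999, -0.0, -0.0]
wrist_force: [0.2, 0.7, 1.9]
gripper_width: 0.0188
grasp_force: 36.3
```

Run:
```python
from h import *
st()
im,ds=ctrl.read_camera("scene")
cv2.imwrite("pics/s6.png",cv2.resize(im[100:220,270:370],(500,600),interpolation=cv2.INTER_CUBIC))
```

```text
t 14.98 p [607.9 213.9 135.4] psi 95.6 w 18.8 gf 36.3 F [0.2 0.7 1.9]
```

View pics/s6.png

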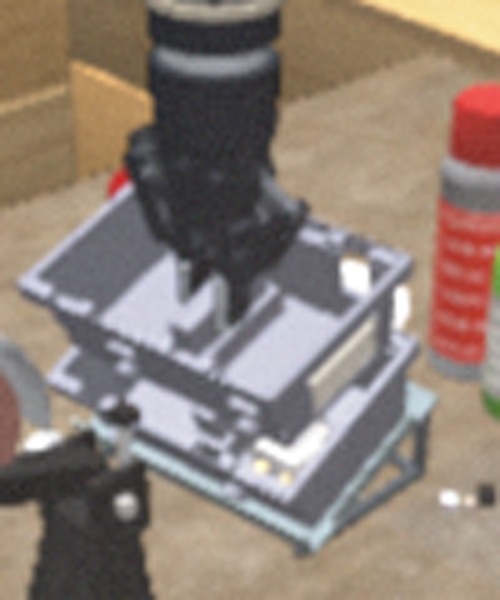

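The tote is pivoting as planned, with the uphill feet down and the near side still raised at (150,370). Continuing.

Emit:
send_rows([
  [-0.6, 0, -3, 0, -1],
  [-0.6, 0, -3, 0, -1],
  [-0.6, 0, -3, 0, -1],
  [-0.6, 0, -3, 0, -1],
  [0, 0, 0, 0, -1],
])

```text
time_s: 15.45
position: [0.6053, 0.2137, 0.1233]
eef_rot: [-0.049, 0.999, -0.0, -0.001]
wrist_force: [-2.9, -0.8, 1.8]
gripper_width: 0.0193
grasp_force: 37.2
```

Emit:
send_rows([
  [-0.3, 0, -2, 0, -1],
  [-0.3, 0, -2, 0, -1],
  [0, 0, 0, 0, -1],
])

```text
time_s: 15.7
position: [0.605, 0.2137, 0.1198]
eef_rot: [-0.049, 0.999, -0.0, -0.0]
wrist_force: [-1.6, -0.7, 2.3]
gripper_width: 0.0193
grasp_force: 37.5
```

Run:
```python
from h import *
st()
im,ds=ctrl.read_camera("scene"); P=cloud("scene",ds).reshape(-1,3); P=P[~np.isnan(P[:,0])]
F=(P-O)@np.stack([ux,uy,n],1)*1000
r=F[(F[:,0]>-115)&(F[:,0]<115)&(abs(F[:,1])<85)&(F[:,2]>100)&(F[:,2]<135)]
for lo,hi in((-75,-62),(62,75)):
    q=r[(r[:,1]>lo)&(r[:,1]<hi)]; print(lo,len(q),np.percentile(q[:,2],[10,50,80,90,95]).round(1))
```

```text
t 15.7 p [605.  213.7 119.8] psi 95.6 w 19.3 gf 37.5 F [-1.6 -0.7  2.3]
-75 116 [105.  114.4 116.4 117.2 118.4]
62 64 [117.4 124.1 126.3 126.9 127.3]
```

Run:
```python
from h import *
for c in("scene","top"):
    im,ds=ctrl.read_camera(c); P=cloud(c,ds).reshape(-1,3); P=P[~np.isnan(P[:,0])]
    F=(P-O)@np.stack([ux,uy,n],1)*1000
    k=np.radians(3.5)
    for nm,a_,b_ in(("up",104,132),("low",56,66)):
        q=F[(abs(F[:,0])<115)&(abs(F[:,1])<90)&(F[:,2]>a_)&(F[:,2]<b_)]
        print(c,nm,len(q),np.percentile(q[:,0],[1,3,97,99]).round(1),np.percentile(q[:,1],[1,3,97,99]).round(1))
    q=F[(abs(F[:,0])<115)&(abs(F[:,1])<90)&(F[:,2]>106)&(F[:,2]<132)]
    for y0 in(-68,-50,-20,0,20,50,68):
        for s in(-1,1):
            w=q[(abs(q[:,1]-y0)<6)&(q[:,0]*s>92)]
            if len(w)>4: print(c,"end",s,y0,np.percentile(w[:,2],[50,90]).round(1),np.percentile(s*w[:,0],95).round(1))
    f=F[(abs(F[:,0])>25)&(abs(F[:,0])<80)&(abs(F[:,1])<40)&(F[:,2]>45)&(F[:,2]<75)]
    A=np.c_[f[:,:2],np.ones(len(f))]; print("floor",len(f),np.linalg.lstsq(A,f[:,2],rcond=None)[0].round(3))
```

```text
scene up 759 [-104.9 -102.6  102.9  103.8] [-67.1 -66.2  68.3  69.2]
scene low 847 [-100.1  -94.5  102.4  103.4] [-68.8 -67.5  56.8  65.8]
scene end -1 -68 [115.4 116.5] 106.6
scene end 1 -68 [115.  119.9] 103.1
scene end -1 -50 [114.1 118.1] 103.8
scene end 1 -50 [114.1 118.3] 103.5
scene end -1 -20 [115.1 120.1] 104.3
scene end 1 -20 [117.2 121.1] 104.6
scene end -1 0 [116.2 120.4] 104.9
scene end 1 0 [118.6 122.6] 104.0
scene end -1 20 [116.1 122.2] 103.2
scene end 1 20 [119.6 121.9] 102.5
scene end 1 50 [121.9 125.6] 102.9
scene end 1 68 [124.6 127.7] 103.2
floor 310 [-1.0000e-03  6.5000e-02  6.1386e+01]
top up 177 [ 72.4  78.9 105.4 105.7] [-59.2 -51.1  69.4  70.2]
top low 80 [ 71.7  73.9  99.4 104.3] [ 0.6  7.1 68.5 68.7]
top end 1 -50 [116.3 118.4] 104.6
top end 1 -20 [119.  120.4] 105.4
top end 1 0 [118.4 121.8] 105.6
top end 1 20 [120.3 123.4] 105.2
top end 1 50 [122.2 124.8] 105.1
top end 1 68 [124.3 126.7] 104.8
floor 10 [ 0.621  0.03  12.534]
```

The uphill rim is about 8 mm high, so the uphill feet are resting on the lip with the tote about 4–5 mm too far up the slope. I'll pull it down-slope.

Emit:
send_rows([
  [-1, 0, 0, 0, -1],
  [-1.5, -0.2, -0.5, 0, -1],
  [-1.5, -0.2, -0.5, 0, -1],
  [-1, 0, -0.5, 0, -1],
  [0, 0, 0, 0, -1],
  [0, 0, 0, 0, -1],
])

```text
time_s: 16.35
position: [0.603, 0.2137, 0.12]
eef_rot: [-0.049, 0.999, 0.0, 0.003]
wrist_force: [6.4, -1.4, 2.8]
gripper_width: 0.019
grasp_force: 37.7
```

```bash
cat >> h.py <<'E'
def meas():
    st(); im,ds=ctrl.read_camera("scene"); P=cloud("scene",ds).reshape(-1,3); P=P[~np.isnan(P[:,0])]
    F=(P-O)@np.stack([ux,uy,n],1)*1000
    f=F[(abs(F[:,0])>25)&(abs(F[:,0])<80)&(abs(F[:,1])<40)&(F[:,2]>45)&(F[:,2]<75)]
    A=np.c_[f[:,:2],np.ones(len(f))]; print("floor",len(f),np.linalg.lstsq(A,f[:,2],rcond=None)[0].round(3))
    for nm,a_,b_ in(("up",106,132),("low",56,66)):
        q=F[(abs(F[:,0])<115)&(abs(F[:,1])<90)&(F[:,2]>a_)&(F[:,2]<b_)]
        print(nm,len(q),np.percentile(q[:,0],[1,3,97,99]).round(1),np.percentile(q[:,1],[1,3,97,99]).round(1))
    for lo,hi in((-75,-62),(62,75)):
        q=F[(abs(F[:,0])<100)&(F[:,1]>lo)&(F[:,1]<hi)&(F[:,2]>100)&(F[:,2]<135)]; print(lo,len(q),np.percentile(q[:,2],[50,90]).round(1))
    return im
E
python3 -c "
from h import *
meas()"
```

```text
t 16.35 p [603.  213.7 120. ] psi 95.6 w 19.0 gf 37.7 F [ 6.4 -1.4  2.8]
floor 315 [-2.0000e-03  8.3000e-02  6.2641e+01]
up 721 [-104.7 -102.3  102.5  103. ] [-69.  -68.3  66.2  67.5]
low 772 [-100.5  -94.1  102.1  103. ] [-69.8 -69.2  54.   63.3]
-75 130 [113.7 117. ]
62 49 [126.2 130. ]
```

The +x force shows the downhill feet are now against their lip, and the grip itself is holding the uphill side up. I'll ease back and lower.

Emit:
send_rows([
  [1.5, 0, 0, 0, -1],
  [0.5, 0, -1.5, 0, -1],
  [0, 0, -1.5, 0, -1],
  [0, 0, -1, 0, -1],
  [0, 0, 0, 0, -1],
  [0, 0, 0, 0, -1],
])

```text
time_s: 16.9
position: [0.6047, 0.214, 0.1175]
eef_rot: [-0.049, 0.999, 0.0, 0.003]
wrist_force: [0.6, -1.6, 19.2]
gripper_width: 0.0197
grasp_force: 40.0
```

```bash
python3 -c "
from h import *
meas()"
```

```text
t 16.9 p [604.7 214.  117.5] psi 95.6 w 19.7 gf 40.0 F [ 0.6 -1.6 19.2]
floor 333 [ 0.     0.107 59.86 ]
up 645 [-105.  -103.7  102.4  102.9] [-69.3 -68.1  67.2  67.7]
low 840 [-99.2 -93.6 102.  103.3] [-69.  -67.7  56.7  65.4]
-75 119 [111.3 114. ]
62 49 [123.2 126.6]
```

The uphill feet are still on the lip, and the downhill feet have slipped inside their pockets; the base is about 6 mm uphill and over-tilted. I'll lift, shift down-slope and lower so the downhill feet land first.

Emit:
send_rows([
  [-2, -0.2, 5, 0, -1],
  [-2.2, -0.2, 5, 0, -1],
  [-1.5, 0, -1, 0, -1],
  [-1.2, 0, 0, 0, -1],
  [0, 0, 0, 0, -1],
  [0, 0, 0, 0, -1],
])

```text
time_s: 17.45
position: [0.5945, 0.213, 0.1229]
eef_rot: [-0.049, 0.999, -0.0, -0.001]
wrist_force: [-0.3, -0.7, -2.1]
gripper_width: 0.0193
grasp_force: 37.2
```

```bash
python3 -c "
from h import *
meas()"
```

```text
t 17.45 p [594.5 213.  122.9] psi 95.6 w 19.3 gf 37.2 F [-0.3 -0.7 -2.1]
floor 322 [1.0000e-03 9.4000e-02 6.9425e+01]
up 810 [-104.6 -102.8  102.3  102.9] [-75.3 -74.4  54.8  60.2]
low 359 [-102.6  -95.7  102.8  103.7] [-69.3 -68.8  65.7  67.6]
-75 191 [120.  123.5]
62 1 [131.1 131.1]
```

Emit:
send_rows([
  [2.5, 0.3, 0.5, 0, -1],
  [1, 0.1, -2, 0, -1],
  [1.2, 0.1, -2.5, 0, -1],
  [1, 0.1, -2, 0, -1],
  [0.8, 0.1, -1.5, 0, -1],
  [0, 0, 0, 0, -1],
])

```text
time_s: 18.0
position: [0.6031, 0.214, 0.1172]
eef_rot: [-0.049, 0.999, 0.0, 0.001]
wrist_force: [-0.4, -0.1, 7.7]
gripper_width: 0.0191
grasp_force: 38.6
```

```bash
python3 -c "
from h import *
meas()"
```

```text
t 18.0 p [603.1 214.  117.2] psi 95.6 w 19.1 gf 38.6 F [-0.4 -0.1  7.7]
floor 281 [-0.000e+00  2.400e-02  6.043e+01]
up 710 [-105.1 -103.4  102.4  103. ] [-69.5 -68.5  66.8  68.3]
low 848 [-99.2 -93.7 101.9 103.1] [-70.1 -69.   53.8  62.3]
-75 143 [116.2 118.5]
62 53 [120.4 123.1]
```

Emit:
send_rows([
  [0, 0, -1.5, 0, -1],
  [0, 0, -1.5, 0, -1],
  [0, 0, 0, 0, -1],
  [0, 0, 0, 0, -1],
])

```text
time_s: 18.38
position: [0.6044, 0.2142, 0.116]
eef_rot: [-0.049, 0.999, 0.0, 0.003]
wrist_force: [-0.2, -0.5, 18.4]
gripper_width: 0.0196
grasp_force: 40.1
```

```bash
python3 -c "
from h import *
meas()"
```

```text
t 18.38 p [604.4 214.2 116. ] psi 95.6 w 19.6 gf 40.1 F [-0.2 -0.5 18.4]
floor 274 [4.000e-03 1.500e-02 5.939e+01]
up 717 [-105.3 -103.5  101.9  102.8] [-68.3 -67.5  67.6  69.1]
low 842 [-99.3 -95.3 102.  103.2] [-69.1 -68.3  53.7  62.5]
-75 138 [115.5 119. ]
62 59 [117.3 119.8]
```

Both rims now read about 119 mm with the tilt near zero, so the tote looks seated. Releasing and withdrawing.

Emit:
send_rows([
  [0, 0, 1, 0, -0.3],
  [0, 0, 1, 0, 0],
  [0, 0, 0, 0, 0],
  [0, 0, 0, 0, 0],
  [0, 0, 10, 0, 0],
  [0, 0, 30, 0, 0],
  [0, 0, 40, 0, 0],
  [0, 0, 40, 0, 0],
  [-30, 10, 30, 0, 0],
  [-40, 20, 0, 0, 0],
  [-40, 20, 0, 0, 0],
  [-40, 20, 0, 0, 0],
])

```text
time_s: 19.43
position: [0.4601, 0.2796, 0.2648]
eef_rot: [-0.049, 0.999, 0.0, 0.001]
wrist_force: [-0.5, 0.8, 0.9]
gripper_width: 0.0422
grasp_force: 0.0
```

Emit:
send_rows([
  [-40, 30, 0, 0, 0],
  [-40, 40, 0, 0, 0],
  [-20, 40, 0, 0, 0],
  [0, 40, 0, 0, 0],
  [0, 40, 0, 0, 0],
  [0, 0, 0, 0, 0],
  [0, 0, 0, 0, 0],
])

```text
time_s: 20.02
position: [0.3792, 0.4526, 0.2635]
eef_rot: [-0.051, 0.999, -0.0, -0.0]
wrist_force: [-0.4, -0.9, -1.0]
gripper_width: 0.0424
grasp_force: 0.0
```

Run:
```python
from h import *
im=meas()
t,d=ctrl.read_camera("top"); P=cloud("top",d).reshape(-1,3); P=P[~np.isnan(P[:,0])]
F=(P-O)@np.stack([ux,uy,n],1)*1000
f=F[(abs(F[:,0])>25)&(abs(F[:,0])<80)&(abs(F[:,1])<35)&(F[:,2]>45)&(F[:,2]<75)]; A=np.c_[f[:,:2],np.ones(len(f))]
print("top floor",len(f),np.linalg.lstsq(A,f[:,2],rcond=None)[0].round(3))
r=F[(F[:,2]>108)&(F[:,2]<125)&(abs(F[:,0])<125)&(abs(F[:,1])<90)]; print(cv2.minAreaRect(r[:,:2].astype(np.float32)))
cv2.imwrite("pics/end.png",np.hstack([cv2.resize(t[125:225,215:325],(396,360),interpolation=cv2.INTER_CUBIC),cv2.resize(im[120:220,265:375],(396,360),interpolation=cv2.INTER_CUBIC)]))
```

```text
t 20.02 p [379.2 452.6 263.5] psi 95.8 w 42.4 gf 0.0 F [-0.4 -0.9 -1. ]
floor 323 [ 2.0000e-03 -4.0000e-03  5.8839e+01]
up 763 [-105.1 -103.5  102.2  103. ] [-68.8 -67.9  68.5  69.3]
low 945 [-99.1 -95.  101.8 103.2] [-69.1 -68.1  56.4  64.1]
-75 143 [115.6 119.3]
62 132 [116.5 119.2]
top floor 958 [-2.000e-03  8.000e-03  5.777e+01]
((1.3966751098632812, 0.296783447265625), (138.61962890625, 208.24057006835938), 89.83158874511719)
```

View pics/end.png

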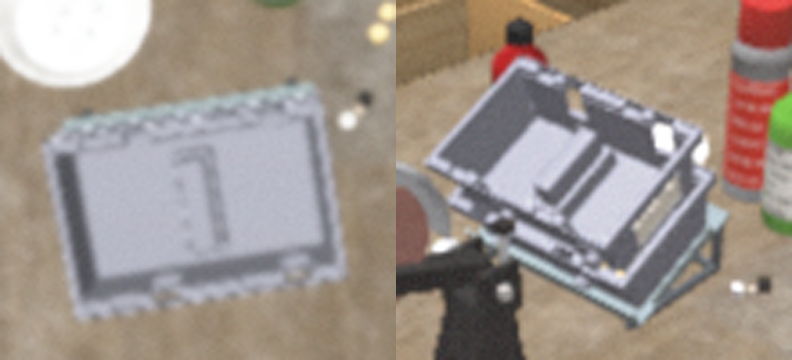

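The upper tote is parallel to the lower one (slope under 0.01 rad) and aligned with it. Its floor is 58 mm up, as it should be with the feet in the pockets. Handing in.

```bash
python3 -c "
from rig import ctrl
print(ctrl.finish_job())"
```

```text
the job is handed in; nothing more can be done
None
```

The job is handed in at about 20 s on the robot's clock: the carburettor stands flat in the lower tote's right half, and the upper tote sits end for end on top with its feet in the pockets (final images show it level with the lower tote and aligned within about 1 mm); the judge's verdict was not shown.

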